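# Nest the sorting pans on the bent hook

## Robot

A 7-joint arm with a two-finger parallel gripper is mounted at the origin on the work surface. World frame = base frame: x ahead of the robot, y to its left, z up, the work surface at z = 0. Lengths are in m, angles in rad, forces in N, time in s.
With the tool pointing down it reaches from about 0.425 to 1.025 m from the base axis. Payload 9.4 kg.
Tool frame: the origin (TCP) lies on the centre line of the jaws, within the pads' length; the fingertips stand env.finger_overhang ahead of it and the grasp point (between the pads) lies 5 mm behind it (env.finger_overhang is the distance from the TCP to the fingertips, in m); z points along the fingers, y is the line along which they close (so a half turn about z gives the same grasp; the last joint's range is limited). The gripper opens to 93 mm and grips with 3 to 60 N. Pads are 15 mm wide; open, the fingers measure 128 mm over their backs; the gripper's body (75 mm by 188 mm) begins 65 mm behind the grasp point.
Start: joints at [1.158, 0.599, -0.003, 1.599, 0.002, 0.943, -0.08], TCP at [0.239, -0.685, 0.233] pointing down, gripper open.
Joint ranges: [-2.57, 2.57], [-0.35, 1.97], [-1.29, 1.29], [0.11, 2.56], [-1.05, 4.19], [0.11, 1.86], [-2.63, 2.63]. Speed limits (rad/s): [2.22, 2.22, 3.01, 3.01, 3.14, 3.14, 3.14].

## Interface

Orientations are given as a rotation vector (axis times angle).
In Python, from cell import read_state, viewer, job, env gives the robot as it stands.
- The arm moves only by the tool drive_tool, never from a script. Its argument "series" is a list of rows, each a list of 4 numbers: the shift along the tool's x, y, z in m, then the turn about the tool's z in rad. In form: [[x, y, z, twist], ...]. A call has 1 to 20 rows; each row is the pose to reach, as a shift and turn from the pose commanded when the call began, along the tool's axes at that moment; what a row does not reach only later rows make up. A row lasts 1/8 s, in which the tool goes at most 62.5 mm and 10.7 degrees, less where a joint would pass 70% of its speed; a pose out of reach is approached as far as the arm can. A call with a gripper value outside its range is refused whole. "hand" is the opening, from 0 (shut) to 1 (fully open), set as the call begins (left out, the last holds). The fingers move at their own pace and stop on an object; "squeeze" is the grip in N (left out, the last holds). Time passes only in rows, so rows that repeat a pose let the fingers close. It gives the time, the measured TCP pose, the force, the opening and the grip force at its end, in the units of the state.
- read_state(): the state, without advancing time (a new reading comes with each control period).
- viewer.capture(name): name is "side" or "top"; returns the picture (480x640x3 uint8, red, green, blue); there is no depth.
- viewer.get_calibration(name): a dict with "K" (3x3 intrinsics, pixels), "camera_from_world" (4x4, takes a point from world to camera coordinates). Camera axes: x right, y down, z forward; pixel columns grow to the right and rows downward; lengths in m; the calibration is good to about 2 mm. A picture is of the moment at which its call begins. get_calibration takes no time and is no camera call.
- job.hand_in(): hands the job in; it is judged then, once.
The state is a dict: "clock": time; "joint_pos": joint angles; "qd": joint speeds; "joint_efforts": joint torques, N m; "ee_pos": TCP position; "tcp_rot": TCP orientation; "force": force on the tool from outside, world axes, zero at the start; "moment": the same for the moment, N m; "opening": finger opening in m; "gripper_force": force on a finger pad.
Only numpy, scipy, OpenCV 4.12 (cv2) and the standard library are available. Lean on these libraries where they do the work, as an engineer would, in place of code of your own. Each camera call takes 0.05 s, during which the arm holds its last target. There are 200 camera calls.

## Task

Hang the three steel sorting pans from the rack on the one hook of the stand, largest first, then the middle one, then the smallest, each let go only after it is slid fully home so that it nests in the one before. The hook is bent to an unknown side: feel your way on and along it gently, never forcing a pan against the stand or another pan with more than 25 N, and leave everything else on the bench where it is.

Things in the scene. Friction and masses are not known exactly. Their poses are not given: they have to be found in the camera images.
- pan_large: The largest of three like steel sorting pans: square open pan 72 x 72 mm, 16 deep, walls 3, standing on one edge, flat upright handle 14 wide (y), 5 thick, rising from the mouth's upper edge to 131 mm up. Origin: middle of the lower edge, mid-depth; z up the handle, x from mouth to back. Grip the handle's upper 18 mm, fingers closing along y: so the tips pass above handles already hung.
- pan_medium: The middle of three like steel sorting pans: square open pan 56 x 56 mm, 16 deep, walls 3, standing on one edge, flat upright handle 14 wide (y), 5 thick, rising from the mouth's upper edge to 147 mm up. Origin: middle of the lower edge, mid-depth; z up the handle, x from mouth to back. Grip the handle's upper 18 mm, fingers closing along y: so the tips pass above handles already hung.
- pan_small: The smallest of three like steel sorting pans: square open pan 40 x 40 mm, 16 deep, walls 3, standing on one edge, flat upright handle 14 wide (y), 5 thick, rising from the mouth's upper edge to 163 mm up. Origin: middle of the lower edge, mid-depth; z up the handle, x from mouth to back. Grip the handle's upper 18 mm, fingers closing along y: so the tips pass above handles already hung.
- eye_large (a point): centre of the 12 mm hole (axis along x, mid-thickness) in the large pan's eye plate, which is 44 wide (y), 30 high, 5 thick, part of the handle; 97 mm above the pan's origin, x +1 mm. Below the plate the handle cranks 7 mm forward (-x) to the mouth's edge; above, it goes straight up, ending 34 mm above the hole's centre. Axes as the pan's.
- eye_medium (a point): centre of the 12 mm hole (axis along x, mid-thickness) in the medium pan's eye plate, which is 44 wide (y), 30 high, 5 thick, part of the handle; 89 mm above the pan's origin, x +1 mm. Below the plate the handle cranks 7 mm forward (-x) to the mouth's edge; above, it goes straight up, ending 58 mm above the hole's centre. Axes as the pan's.
- eye_small (a point): centre of the 12 mm hole (axis along x, mid-thickness) in the small pan's eye plate, which is 44 wide (y), 30 high, 5 thick, part of the handle; 81 mm above the pan's origin, x +1 mm. Below the plate the handle cranks 7 mm forward (-x) to the mouth's edge; above, it goes straight up, ending 82 mm above the hole's centre. Axes as the pan's.
- stand: fixed dark steel hook stand: foot 130 x 110 x 14 mm, post 20 x 22, 195 high, origin under the foot, z up, x back from hook to post. Near the top a level round boss (16 mm across) reaches 37 mm ahead (-x) of the post and ends in a flat shoulder, from whose middle the hook prong goes on.
- seat (a point): centre of the boss's flat shoulder, where the prong begins, 190 mm up; axes as the stand's. Home, the large pan's plate touches the shoulder (hole centre 2.5 mm ahead) and each next handle touches the one behind (holes 5 mm apart), its pan inside the larger, 5 mm to spare all round. A let-go pan hangs with its hole about 2 mm below the prong's axis.
- unbent (a point): where the prong's end would be were it straight, 55 mm ahead (-x) of the seat; axes as the stand's. The prong: straight steel rod 8 mm thick, 55 long plus a round end of 4, bent at the seat 0.18 rad off the x axis (10 mm at the end), to any side from straight up to 1.4 rad left or right of up; this side is not measured. It holds still under the allowed forces.
- rack: fixed wooden rack 170 (x) x 120 (y) mm, base 6 mm thick, with three slots 18 mm wide along y, 50 mm apart, between walls 36 mm high; one pan stands in each slot, in any order, mouths to the rack's -x side. Origin under the middle.
- hammer: bystander: hammer, 240 mm long, lying; origin at its middle below
- mandrel: bystander: tapered steel ring mandrel upright on a round foot, 56 mm across, 150 mm high; origin under the foot
- dish: bystander: white ceramic dish, 80 mm across, 30 mm high; origin under it
- jar: bystander: amber jar, 52 mm across, 70 mm high; origin under it
- dapping: bystander: brass cylinder 50 mm across, 50 mm high; origin under it
- block: bystander: pine block 70 x 50 x 40 mm; origin under it
- bangle: bystander: brass bangle lying flat, 68 mm across, 14 mm high; origin under it
Mind the look-alikes: they are no part of the job. Leave any orange or red look-alike of the stand alone. What is shaped like the pan_large but green is not meant.

How it is judged:
By the outcome, as a careful person would: the job done as asked, in the order asked, and still so for the second after the job is handed in, with the robot touching nothing.
It also fails if it takes over 72 s, if anything falls off the work surface, if the arm or the gripper's body presses on something with over 40 N, if the wrist force passes 120 N, or if a joint passes its speed limit or range.

## Working session

There is one attempt and no reset: what is moved stays moved. The work goes in short steps, Python scripts to look and compute and a tool call to move; the robot and the scene stay as the last step left them, time stands still between calls to the robot, and variables do not carry over. Pictures are saved under pics/ and viewed, at most 10 in all, crops included, and the job is handed in when it is done.

Besides the shell and the picture viewer there is one more tool, called after "Call:" as a command line: name --pt "numbers of a row" for each row, then --argument value for the rest. drive_tool: Moves the arm, as the interface text tells. Its arguments: {"type":"object","properties":{"series":{"type":"array","items":{"type":"array","items":{"type":"number"}}},"hand":{"type":"number"},"squeeze":{"type":"number"}},"required":["series"]}

```bash
mkdir -p pics; python3 - <<'E'
from cell import read_state, viewer, env
import cv2,numpy as np
s=read_state(); print({k:np.round(v,3) for k,v in s.items()}); print(env.finger_overhang)
for n in("side","top"):
    im=viewer.capture(n); cv2.imwrite(f"pics/{n}0.png",im[:,:,::-1]); np.save(f"pics/{n}0.npy",im)
    c=viewer.get_calibration(n); print(n,np.round(c["K"],1).tolist(),np.round(c["camera_from_world"],4).tolist())
E
```

```text
{'clock': np.float64(0.0), 'joint_pos': array([ 1.158,  0.6  , -0.003,  1.6  ,  0.002,  0.943, -0.08 ]), 'qd': array([ 0.001, -0.002,  0.001,  0.   ,  0.001, -0.001,  0.001]), 'joint_efforts': array([ 1.0000e-03, -7.6507e+01,  1.4970e+00, -2.5236e+01, -5.2000e-02,
        1.7000e-02,  0.0000e+00]), 'ee_pos': array([ 0.239, -0.684,  0.232]), 'tcp_rot': array([-3.096e+00, -5.250e-01,  1.000e-03]), 'force': array([0.409, 0.596, 0.108]), 'moment': array([-0.026,  0.027, -0.008]), 'gripper_force': np.float64(0.0), 'opening': np.float64(0.093)}
0.014
side [[452.8, 0.0, 327.6], [0.0, 452.8, 232.5], [0.0, 0.0, 1.0]] [[-0.9537, -0.3007, 0.0044, 0.5006], [-0.176, 0.5462, -0.819, 0.2389], [0.2439, -0.7818, -0.5738, 0.9144], [0.0, 0.0, 0.0, 1.0]]
top [[521.0, 0.0, 305.9], [0.0, 521.0, 244.4], [0.0, 0.0, 1.0]] [[0.0279, -0.9995, 0.0132, -0.0888], [-0.9826, -0.0299, -0.1832, 0.5527], [0.1835, -0.0079, -0.983, 1.2765], [0.0, 0.0, 0.0, 1.0]]
```

View pics/side0.png

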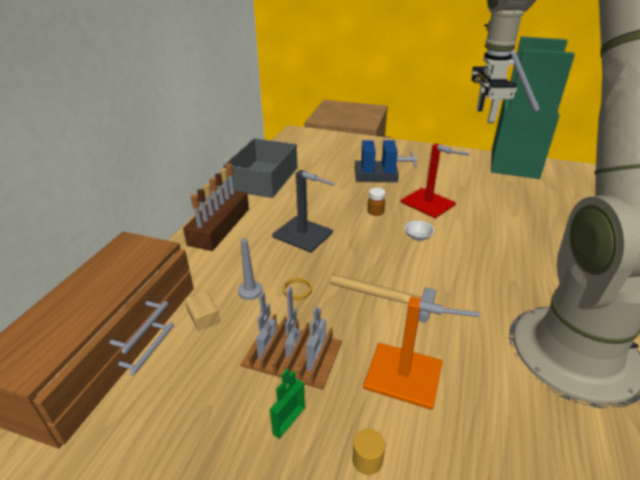

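View pics/top0.png

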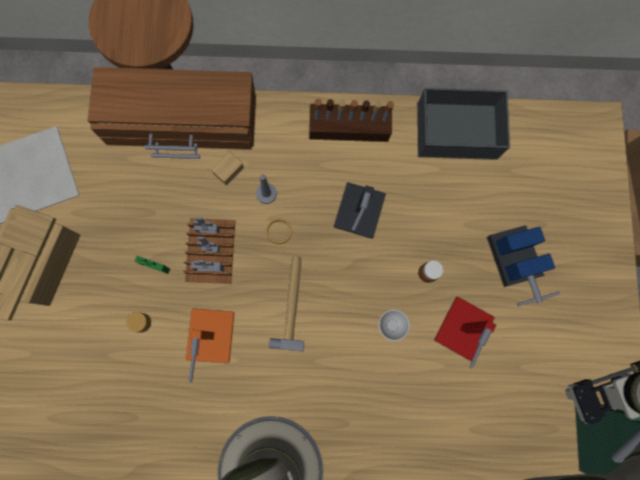

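Side view: dark stand at (302,210), orange look-alike at (405,345), red one at (430,180), rack at (292,345), green look-alike pan at (288,405). Top view: dark stand at (360,210), rack at (210,250). The dark one is the stand meant. I'll confirm it in an enlarged crop.

```bash
cat > h.py <<'E'
from cell import read_state, viewer, env, job
import cv2,numpy as np
def cal(n):
    c=viewer.get_calibration(n); return np.array(c["K"]),np.array(c["camera_from_world"])
def ray(n,uv):
    K,T=cal(n); d=T[:3,:3].T@np.linalg.solve(K,[uv[0],uv[1],1.]); return -T[:3,:3].T@T[:3,3],d/np.linalg.norm(d)
def plane(n,uv,z):
    o,d=ray(n,uv); return o+d*(z-o[2])/d[2]
def tri(a,b):  # a: side uv, b: top uv
    (o,d),(p,e)=ray("side",a),ray("top",b)
    t=np.linalg.lstsq(np.c_[d,-e],p-o,rcond=None)[0]; A,B=o+d*t[0],p+e*t[1]
    return (A+B)/2,np.linalg.norm(A-B)
def proj(n,P):
    K,T=cal(n); q=K@(T[:3,:3]@np.asarray(P,float)+T[:3,3]); return q[:2]/q[2]
def crop(im,x,y,w,h,W,H): return cv2.resize(im[y:y+h,x:x+w],(W,H),interpolation=cv2.INTER_CUBIC)
E
python3 - <<'E'
from h import *
s=np.load("pics/side0.npy");t=np.load("pics/top0.npy")
m=np.vstack([np.hstack([crop(s,240,280,110,82,400,298),crop(s,262,160,80,60,400,298)]),np.hstack([crop(t,165,205,100,75+10,400,298+40)[:298],crop(t,325,175,72,54,400,298)])])
cv2.imwrite("pics/crop0.png",m[:,:,::-1])
# stand foot, rack corners by mask
hsv=cv2.cvtColor(t,cv2.COLOR_RGB2HSV)
print(hsv[225,350],hsv[260,232],hsv[240,190],hsv[195,365])
E
```

```text
[111  32  56] [ 15 125 110] [ 13 143 112] [113  21 111]
```

View pics/crop0.png

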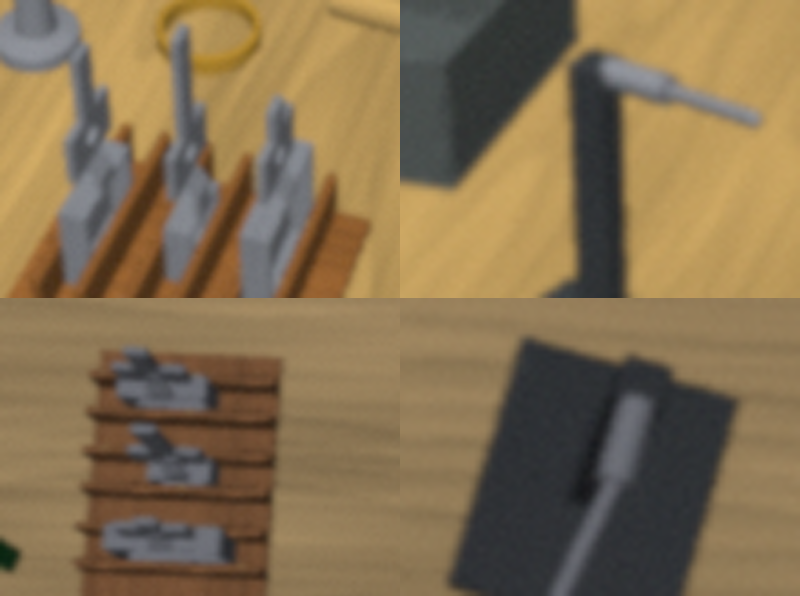

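The crop confirms it: the dark stand's hook points image-down (about world -x). In the rack, the far slot holds the medium pan, the middle slot the small and the near slot the large, going by pan widths and handle heights. Next I'll triangulate.

```bash
python3 - <<'E'
from h import *
s=np.load("pics/side0.npy");t=np.load("pics/top0.npy")
for n,a,b,z in [("med",(262,293.2),(198.7,218.6),.153),("small",(290,288.2),(200.7,238.2),.169),("large",(317,307.5),(202.5,261.3),.137)]:
    P,e=tri(a,b); print(n,P.round(4),round(e,4),"topplane",plane("top",b,z).round(4),"side",plane("side",a,z).round(4))
sc=lambda u,v:(262+u/5,160+v*60/298); tc=lambda u,v:(325+u*.18,175+(v-298)*54/298)
for n,a,b in [("prongend",sc(757,120) if 0 else sc(357,120),tc(162,596)),("boss end",sc(268,87),tc(215,474)),("posttop",sc(190,58),tc(245,375))]:
    P,e=tri(a,b); print(n,a,b,P.round(4),round(e,4))
hsv=cv2.cvtColor(t,cv2.COLOR_RGB2HSV)
m=((hsv[...,1]<60)&(hsv[...,2]<85)).astype(np.uint8); m[:, :325]=0; m[:, 395:]=0; m[:175]=0; m[245:]=0
c=max(cv2.findContours(m,0,2)[0],key=cv2.contourArea); r=cv2.minAreaRect(c); print(r)
for p in cv2.boxPoints(r): print(plane("top",p,.014).round(4))
m=((hsv[...,1]>115)&(hsv[...,0]<19)&(hsv[...,2]<135)).astype(np.uint8); m[:, :175]=0; m[:, 245:]=0; m[:210]=0; m[292:]=0
pts=cv2.findNonZero(m); r=cv2.minAreaRect(pts); print(r)
for p in cv2.boxPoints(r): print(plane("top",p,.02).round(4))
m=np.hstack([crop(s,250,280,85,90,400,424),crop(t,183,210,60,80,318,424)]); m2=np.hstack([crop(s,295,168,45,22,400,176) ,crop(t,340,185,40,22,318,176)])
cv2.imwrite("pics/crop1.png",np.vstack([m,m2])[:,:,::-1])
E
```

```text
med [0.5921 0.1841 0.1514] 0.0023 topplane [0.5906 0.1835 0.153 ] side [0.5925 0.1856 0.153 ]
small [0.5413 0.1729 0.1681] 0.0014 topplane [0.5405 0.1726 0.169 ] side [0.5417 0.1738 0.169 ]
large [0.4916 0.1716 0.134 ] 0.0001 topplane [0.4912 0.171  0.137 ] side [0.4906 0.1745 0.137 ]
prongend (333.4, 184.16107382550337) (354.16, 229.0) [ 0.5684 -0.1812  0.1903] 0.0003
boss end (315.6, 177.51677852348993) (363.7, 206.89261744966444) [ 0.6214 -0.203   0.1886] 0.0013
posttop (300.0, 171.6778523489933) (369.1, 188.95302013422818) [ 0.6653 -0.2147  0.1915] 0.0012
((359.7308044433594, 208.84617614746094), (40.30503845214844, 48.50809097290039), 16.50436019897461)
[ 0.6128 -0.1445  0.014 ]
[ 0.7419 -0.1792  0.014 ]
[ 0.7133 -0.2833  0.014 ]
[ 0.5851 -0.2469  0.014 ]
((208.86033630371094, 250.37413024902344), (48.269500732421875, 64.65294647216797), 3.3664605617523193)
[0.4553 0.2404 0.02  ]
[0.6256 0.2425 0.02  ]
[0.6219 0.1157 0.02  ]
[0.4516 0.1165 0.02  ]
```

View pics/crop1.png

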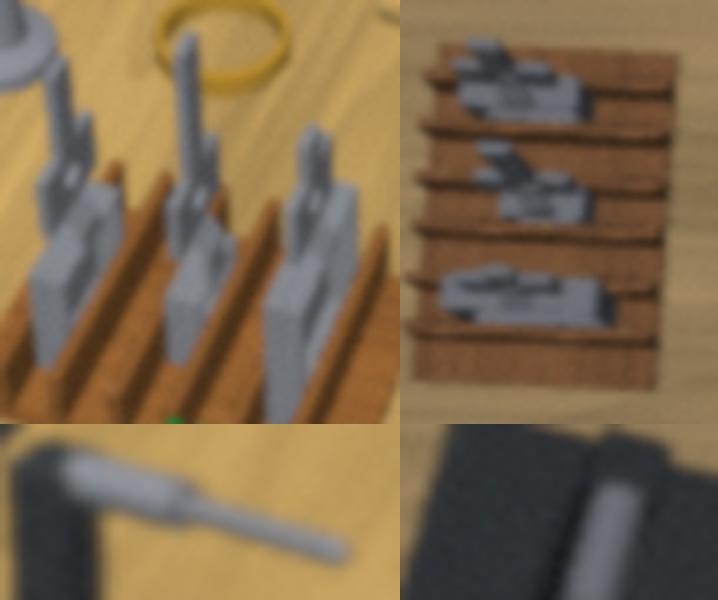

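The pans' interiors show on the right, so the mouths face world -x. The prong needs a closer look in both views.

```bash
python3 - <<'E'
from h import *
im={}
for n in("side","top"):
    im[n]=np.mean([viewer.capture(n).astype(float) for _ in range(2)],0).astype(np.uint8)
a=crop(im["side"],296,166,44,26,792,468//2*1) if 0 else crop(im["side"],296,166,44,24,528,288); b=crop(im["top"],346,184,30,50,300,500)
c=np.zeros((500,828,3),np.uint8); c[:288,:528]=a; c[:500,528:]=b
for k in range(0,528,60): cv2.line(c,(k,288),(k,296),(255,255,255),1)
for k in range(0,500,50): cv2.line(c,(520,k),(528,k),(255,255,255),1)
# cross-sections: brightness profile
cv2.imwrite("pics/prong.png",cv2.resize(c,(800,483))[:,:,::-1])
g=im["top"].astype(int)
for r in range(196,234,3): print(r,[tuple(g[r,x])[0] for x in range(346,374)],)
hs=cv2.cvtColor(im["side"],cv2.COLOR_RGB2HSV)[...,1]
for x in range(304,340,3): print(x,hs[168:190,x].tolist())
E
```

```text
196 [np.int64(46), np.int64(45), np.int64(47), np.int64(44), np.int64(45), np.int64(44), np.int64(45), np.int64(45), np.int64(46), np.int64(47), np.int64(45), np.int64(45), np.int64(45), np.int64(45), np.int64(37), np.int64(31), np.int64(38), np.int64(65), np.int64(91), np.int64(105), np.int64(108), np.int64(105), np.int64(95), np.int64(78), np.int64(56), np.int64(42), np.int64(43), np.int64(47)]
199 [np.int64(44), np.int64(45), np.int64(46), np.int64(44), np.int64(44), np.int64(45), np.int64(46), np.int64(46), np.int64(47), np.int64(47), np.int64(45), np.int64(46), np.int64(43), np.int64(37), np.int64(29), np.int64(35), np.int64(62), np.int64(90), np.int64(104), np.int64(109), np.int64(106), np.int64(96), np.int64(81), np.int64(60), np.int64(48), np.int64(45), np.int64(47), np.int64(46)]
202 [np.int64(46), np.int64(46), np.int64(46), np.int64(46), np.int64(45), np.int64(44), np.int64(46), np.int64(46), np.int64(48), np.int64(46), np.int64(47), np.int64(45), np.int64(35), np.int64(28), np.int64(34), np.int64(59), np.int64(87), np.int64(103), np.int64(108), np.int64(106), np.int64(98)
[... 4670 characters left out ...]
, 132, 133, 134, 132, 135, 133, 132]
322 [133, 132, 133, 131, 131, 133, 131, 132, 132, 118, 79, 22, 6, 27, 94, 124, 132, 132, 131, 133, 131, 133]
325 [132, 132, 132, 131, 131, 133, 132, 132, 132, 130, 116, 80, 24, 4, 33, 97, 127, 132, 132, 131, 133, 131]
328 [132, 132, 131, 131, 132, 132, 133, 133, 132, 133, 132, 121, 79, 22, 4, 29, 97, 126, 132, 132, 132, 133]
331 [133, 131, 132, 132, 131, 131, 131, 131, 130, 131, 130, 132, 121, 81, 22, 4, 29, 95, 125, 132, 131, 133]
334 [131, 131, 132, 132, 131, 130, 132, 133, 130, 133, 132, 133, 131, 125, 111, 95, 98, 119, 128, 131, 133, 131]
337 [132, 134, 130, 132, 132, 133, 131, 131, 130, 133, 132, 132, 132, 130, 131, 133, 131, 131, 134, 133, 133, 131]
```

View pics/prong.png

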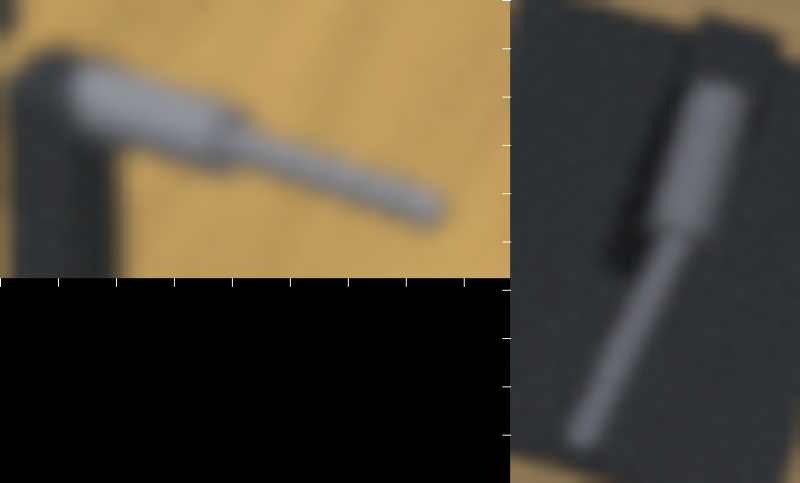

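```bash
python3 - <<'E'
from h import *
def line3(sa,sb,ta,tb):
    n=[];p=[]
    for c,a,b in(("side",sa,sb),("top",ta,tb)):
        o,d=ray(c,a);_,e=ray(c,b); k=np.cross(d,e);k/=np.linalg.norm(k); n.append(k);p.append(k@o)
    d=np.cross(*n); d/=np.linalg.norm(d); d*=-np.sign(d[0])
    q=np.linalg.lstsq(np.array(n),np.array(p),rcond=None)[0]; return q,d
def at(q,d,x): return q+d*(x-q[0])/d[0]
q,d=line3((307,175.0),(313,176.8),(366.1,196),(363.3,205)); print("boss d",d.round(3),"yaw",np.degrees(np.arctan2(d[1],-d[0])),at(q,d,.6186).round(4))
q2,d2=line3((319,178.9),(331,182.9),(361.2,211),(354.1,226)); print("prong d",d2.round(3),at(q2,d2,.6186).round(4))
for P in (tri((334.3,184),(352.5,230.2)),tri((316.3,178),(362.5,208))): print(P)
ex=np.array([np.cos(-.270),np.sin(-.270),0]); ey=np.array([-ex[1],ex[0],0])
print("prong stand frame",d2@ex,d2@ey,d2[2])
for x in (.565,.57,.58,.6): print(at(q2,d2,x).round(4))
E
```

```text
boss d [-0.96   0.281  0.024] yaw 16.296694216091613 [ 0.6186 -0.1996  0.1901]
prong d [-0.91   0.405  0.082] [ 0.6186 -0.2001  0.1892]
(array([ 0.56486218, -0.17711198,  0.19347067]), np.float64(0.00013098901900253224))
(array([ 0.61852738, -0.20018862,  0.1891247 ]), np.float64(0.0011728360007428112))
prong stand frame -0.985599880148156 0.14795048213147696 0.08187509443661163
[ 0.565  -0.1763  0.194 ]
[ 0.57   -0.1785  0.1936]
[ 0.58   -0.1829  0.1927]
[ 0.6    -0.1918  0.1909]
```

```bash
cat >> h.py <<'E'
from scipy.spatial.transform import Rotation as Ro
def go(*tg, ref=None):
    s=read_state(); R=Ro.from_rotvec(s["tcp_rot"]).as_matrix(); p=np.array(s["ee_pos"]) if ref is None else np.array(ref)
    yaw=np.arctan2(R[1,0],R[0,0]); print("at",p.round(4),"yaw",yaw.round(4),"F",np.round(s["force"],1),"open",round(float(s["opening"]),4),"g",round(float(s["gripper_force"]),1),"t",round(float(s["clock"]),2))
    for g in tg: print(np.round(R.T@(np.array(g[:3])-p),4), round(yaw-g[3],4))
SY=-.275; EX=np.array([np.cos(SY),np.sin(SY),0]); EY=np.array([-EX[1],EX[0],0]); SEAT=np.array([.6186,-.1999,.190])
E
python3 - <<'E'
from h import *
go((.55,-.25,.30,-.02),(.4915,.172,.30,-.02),(.4915,.172,.17,-.02))
E
```

```text
at [ 0.2389 -0.6844  0.2323] yaw 0.3358 F [ 0.6  1.  -0.1] open 0.0928 g 0.0 t 0.3
[ 0.4369 -0.3076 -0.0675] 0.3558
[ 0.5207 -0.7253 -0.0673] 0.3558
[ 0.5207 -0.7252  0.0627] 0.3558
```

Call:
drive_tool --pt "0.06 -0.04 -0.06 0.05" --pt "0.11 -0.08 -0.067 0.1" --pt "0.165 -0.12 -0.067 0.15" --pt "0.22 -0.155 -0.067 0.2" --pt "0.275 -0.19 -0.067 0.25" --pt "0.33 -0.23 -0.067 0.3" --pt "0.385 -0.27 -0.067 0.34" --pt "0.437 -0.308 -0.067 0.356" --pt "0.45 -0.365 -0.067 0.356" --pt "0.46 -0.42 -0.067 0.356" --pt "0.47 -0.48 -0.067 0.356" --pt "0.485 -0.54 -0.067 0.356" --pt "0.495 -0.6 -0.067 0.356" --pt "0.505 -0.66 -0.067 0.356" --pt "0.521 -0.725 -0.067 0.356" --pt "0.521 -0.725 -0.03 0.356" --pt "0.521 -0.725 0.03 0.356" --pt "0.521 -0.725 0.053 0.356" --pt "0.521 -0.725 0.053 0.356" --pt "0.521 -0.725 0.053 0.356" --hand 0.45

```text
clock: 2.8
ee_pos: [0.4925, 0.1719, 0.1806]
tcp_rot: [-3.141, 0.032, -0.002]
force: [0.6, 0.4, 0.4]
opening: 0.0417
gripper_force: 0.0
```

```bash
python3 - <<'E'
from h import *
go((.4915,.172,.134,-.02))
a=viewer.capture("top");b=viewer.capture("side")
cv2.imwrite("pics/g1.png",np.hstack([crop(a,170,190,90,100,396,440),crop(b,250,250,90,100,396,440)])[:,:,::-1])
E
```

```text
at [0.4925 0.1719 0.1806] yaw -0.0204 F [0.6 0.4 0.4] open 0.0417 g 0.0 t 2.8
[-0.0011 -0.0001  0.0466] -0.0004
```

View pics/g1.png

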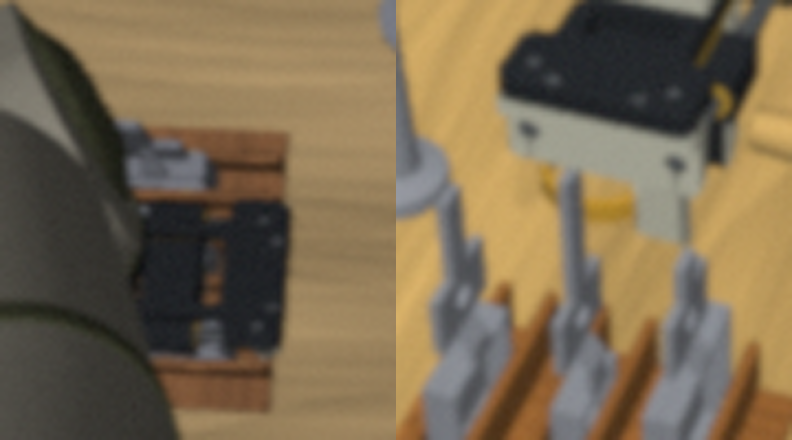

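The top of the picture shows the finger directly above the large pan's handle at (690,260), and the body clears the small handle at (570,175). I'll descend and grip.

Call:
drive_tool --pt "-0.001 0 0.025 0" --pt "-0.001 0 0.04 0" --pt "-0.001 0 0.046 0" --pt "-0.001 0 0.046 0" --pt "-0.001 0 0.046 0"

```text
clock: 3.52
ee_pos: [0.4912, 0.1718, 0.1341]
tcp_rot: [-3.141, 0.032, -0.001]
force: [-0.1, -0.1, -0.2]
opening: 0.0421
gripper_force: 0.0
```

Call:
drive_tool --pt "0 0 0 0" --pt "0 0 0 0" --pt "0 0 0 0" --pt "0 0 0 0" --pt "0 0 0 0" --pt "0 0 0 0" --hand 0 --squeeze 45

```text
clock: 4.28
ee_pos: [0.4907, 0.1716, 0.1334]
tcp_rot: [3.141, -0.032, -0.001]
force: [0.3, -0.2, -1.0]
opening: 0.0132
gripper_force: 44.9
```

Call:
drive_tool --pt "0 0 -0.005 0" --pt "0 0 -0.02 0" --pt "0 0 -0.06 0" --pt "0 0 -0.11 0" --pt "0 0 -0.16 0" --pt "0 0 -0.16 0" --pt "0 0 -0.16 0"

```text
clock: 5.15
ee_pos: [0.4904, 0.1714, 0.2939]
tcp_rot: [-3.141, 0.032, -0.001]
force: [0.8, 0.2, -1.3]
opening: 0.0131
gripper_force: 44.9
```

```bash
python3 - <<'E'
from h import *
# target: hole centre (TCP minus .030 in z) 25mm in front of the prong tip
tip=np.array([.5652,-.1754,.1952]); T=tip-.025*EX+[0,0,.030]
go((*(T+[0,0,.08]),SY),(*T,SY))
E
```

```text
at [0.4904 0.1714 0.2939] yaw -0.0202 F [ 0.8  0.2 -1.3] open 0.0131 g 44.9 t 5.15
[ 0.0576  0.339  -0.0113] 0.2548
[0.0576 0.339  0.0687] 0.2548
```

Call:
drive_tool --pt "0.01 0.04 -0.01 0.05" --pt "0.018 0.09 -0.011 0.1" --pt "0.026 0.14 -0.011 0.15" --pt "0.034 0.19 -0.011 0.2" --pt "0.042 0.24 -0.011 0.24" --pt "0.05 0.29 -0.011 0.255" --pt "0.0576 0.32 0.0 0.255" --pt "0.0576 0.339 0.04 0.255" --pt "0.0576 0.339 0.0687 0.255" --pt "0.0576 0.339 0.0687 0.255" --pt "0.0576 0.339 0.0687 0.255" --pt "0.0576 0.339 0.0687 0.255"

```text
clock: 6.65
ee_pos: [0.5422, -0.1682, 0.226]
tcp_rot: [3.112, -0.43, 0.002]
force: [0.3, 0.7, -1.0]
opening: 0.0133
gripper_force: 44.9
```

```bash
python3 - <<'E'
from h import *
tip=np.array([.5652,-.1754,.1952]); T=tip-.025*EX+[0,0,.030]
go((*T,SY))
a=viewer.capture("top");b=viewer.capture("side"); np.save("pics/p2s.npy",b)
h=T-[0,0,.03]; print("pred hole side",proj("side",h),"tip",proj("side",tip), proj("top",h))
cv2.imwrite("pics/p2.png",np.hstack([crop(a,310,170,80,100,352,440),crop(b,290,145,80,80,440,440)])[:,:,::-1])
E
```

```text
at [ 0.5422 -0.1682  0.226 ] yaw -0.2746 F [ 0.3  0.7 -1. ] open 0.0133 g 44.9 t 6.65
[-0.0009  0.0007  0.0008] 0.0004
pred hole side [342.88346637 186.52549084] tip [333.9387392  183.66505314] [348.72864846 240.15138391]
```

View pics/p2.png

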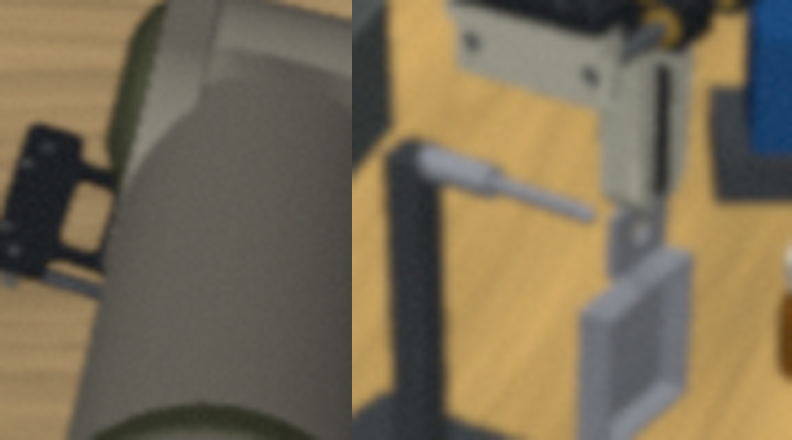

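```bash
python3 - <<'E'
from h import *
b=np.load("pics/p2s.npy"); S=cv2.cvtColor(b,cv2.COLOR_RGB2HSV)[...,1].astype(int)
print(S[180:196,334:352])
p=np.array(read_state()["ee_pos"]); print(proj("side",p-[0,0,.0304]),proj("side",p-[0,0,.0324]))
w=S[183:192,339:347].astype(float)-30; w[w<0]=0; v,u=np.mgrid[183:192,339:347]; print((u*w).sum()/w.sum(),(v*w).sum()/w.sum())
E
```

```text
[[120  93  59  38  27  25  25  26  25  21  15   3  18  62  96 116 125 131]
 [121 118  98  65  38  27  24  26  22  21   7   3  31  83 112 125 128 130]
 [111 124 115  84  43  18  14  16  18  20   7   0  34  87 119 129 132 133]
 [ 92 121 105  72  27   2   2   8  15  15   3   0  31  87 119 128 132 129]
 [ 96 111  87  44   6  10   5   8   3   5   3   3  39  92 120 130 131 131]
 [115 111  76  27   7  15  11   2  12   5   3   3  47  99 125 131 129 131]
 [128 116  75  17  10  13   3  12   8   2   5   3  48 102 125 128 131 132]
 [129 114  75  15  13  11   3   9   4  10  14   8  51 103 123 130 132 132]
 [129 117  71  15   8   8   5   2  14  15  17   8  41  95 116 126 129 131]
 [129 112  65   9  15  16  11  10  14  17  17  12  22  63  85 101 109 119]
 [129 111  59   7  17  16  13  13  18  22  16  15   6  14  32  47  63  88]
 [129 111  58   2  15  16  16  20  17  16  16  19  14  12   7   2   9  51]
 [129 109  58   2  17  16  18  15  15  16  19  16  18  19  20  15   8  35]
 [127 110  57   5  15  18  14  20  16  21  15  16  20  18  21  18   9  37]
 [129 111  63   4  14  20  19  16  19  17  17  17  17  20  17  16   7  49]
 [128 115  76  18  10  18  20  18  19  15  15  19  18  19  20  18  11  48]]
[342.44962772 186.41826725] [342.42990681 187.16284054]
346.0 186.06493506493507
```

```bash
python3 - <<'E'
from h import *
b=np.load("pics/p2s.npy").astype(int).sum(2)//3
print(b[179:196,335:350])
E
```

```text
[[141 136 133 134 135 143 144 132 115  90  64  65  91 117 132]
 [137 131 125 126 128 137 140 130 115 100  80  80 102 126 136]
 [139 130 121 119 117 124 130 125 115 105  93  93 112 131 141]
 [144 138 131 122 112 108 110 111 110 103  96  98 119 134 142]
 [144 146 139 127 115 103  97  97  99 100  94 102 119 135 144]
 [145 141 133 120 105  96  95  96  97  92  95 103 122 139 145]
 [145 135 118 106  95  93 102 107 106 100  95 104 125 141 146]
 [145 132 114 100  92  95 108 121 118 104  96 106 130 144 152]
 [148 132 113  98  93  98 113 127 120 105  97 108 131 146 149]
 [146 131 113  98  92  98 111 122 115 101 100 113 133 146 149]
 [146 128 111  98  94  93 103 109 103  98 106 121 138 147 147]
 [145 129 110 100  93  92  94  97 100 107 119 130 140 142 145]
 [144 128 110  99  94  93  96 101 110 122 130 136 140 139 137]
 [146 129 109  99  93  96 100 111 124 131 136 139 139 136 129]
 [146 127 110  98  95 103 111 123 130 131 136 135 135 128 121]
 [145 128 113 106 107 113 119 128 131 132 131 132 123 118 110]
 [147 135 123 120 124 123 126 126 129 129 125 120 113 111 110]]
```

The hole is at side pixel (342.2,186.9), about 0.5 px below the prediction, so it's in line with the prong tip to about 1 mm. I'll advance gently.

Call:
drive_tool --pt "0.01 0.0007 0 0" --pt "0.02 0.0007 0 0" --pt "0.024 0.0007 0 0" --pt "0.027 0.001 0 0" --pt "0.03 0.0014 0.0003 0" --pt "0.03 0.0014 0.0003 0"

```text
clock: 7.5
ee_pos: [0.5702, -0.178, 0.2245]
tcp_rot: [3.112, -0.431, -0.0]
force: [0.3, 0.3, -1.1]
opening: 0.0131
gripper_force: 44.9
```

```bash
cat >> h.py <<'E'
TIP=np.array([.5652,-.1754,.1950])
def rel(off):
    p=np.array(read_state()["ee_pos"])-[0,0,off]; r=p-SEAT; x=-(r@EX); e=r@EY-.157*x; v=r[2]-.085*x
    print("ahead of seat",round(x*1e3,1),"lat(EY) err",round(e*1e3,2),"vert err",round(v*1e3,2)); go()
E
python3 - <<'E'
from h import *
rel(.0313)
b=viewer.capture("side"); np.save("pics/p3s.npy",b); print((b.astype(int).sum(2)//3)[176:192,326:348])
E
```

```text
ahead of seat 52.6 lat(EY) err -0.3 vert err -1.26
at [ 0.5702 -0.178   0.2245] yaw -0.2752 F [ 0.3  0.3 -1.1] open 0.0131 g 44.9 t 7.5
[[132 133 134 135 132 127 120 109  84  60  66 100 125 138 147 149 149 146
  144 145 147 146]
 [124 122 124 127 128 124 121 112  94  77  82 108 131 144 148 149 147 145
  145 146 147 147]
 [128 121 114 115 117 116 117 111 101  89  93 117 137 148 150 149 145 145
  146 146 147 146]
 [137 129 119 107 102 106 109 109 100  92 103 123 142 149 151 149 145 144
  147 146 146 146]
 [137 132 122 108  97  97 101 101  97  93 106 126 145 149 150 148 145 147
  145 147 144 144]
 [129 122 115 103  94  96 103 100  95  94 108 130 148 151 149 148 147 147
  145 147 143 142]
 [119 111 102  95  95 103 117 113  99  94 108 131 146 150 149 146 147 147
  145 144 144 142]
 [119 108  96  93  95 114 132 126 104  97 110 133 147 150 149 145 147 147
  145 144 142 141]
 [122 107  97  93  96 107 120 117 102  95 108 132 147 149 148 147 145 144
  142 142 142 144]
 [122 106  99  92  93  97 104 102  94  98 113 134 147 152 148 144 145 144
  142 141 143 145]
 [122 106  98  92  94  92  92  94  97 107 124 138 147 147 147 145 144 144
  143 143 145 148]
 [124 108  97  92  92  92  95 102 112 122 132 138 143 142 142 140 139 142
  146 147 147 150]
 [124 107  98  93  94  94 103 113 125 133 139 137 140 138 133 130 136 143
  146 150 149 151]
 [121 108  97  95  98 103 114 125 132 137 138 138 134 131 122 121 135 147
  149 153 152 153]
 [124 109 101 101 107 114 123 130 134 135 137 132 124 118 112 118 137 149
  153 153 153 150]
 [125 113 108 115 120 121 128 131 131 130 129 122 114 111 112 120 135 148
  152 152 151 152]]
```

Call:
drive_tool --pt "0.003 0.0005 0.0 0" --pt "0.006 0.0009 0.0002 0" --pt "0.009 0.0014 0.0005 0" --pt "0.012 0.0019 0.0007 0" --pt "0.012 0.0019 0.0007 0"

```text
clock: 8.18
ee_pos: [0.5814, -0.183, 0.2238]
tcp_rot: [3.112, -0.431, -0.0]
force: [-0.5, -1.0, -1.1]
opening: 0.0134
gripper_force: 44.9
```

```bash
python3 - <<'E'
from h import *
rel(.0313)
E
```

```text
ahead of seat 40.4 lat(EY) err -0.24 vert err -0.93
at [ 0.5814 -0.183   0.2238] yaw -0.2752 F [-0.5 -1.  -1.1] open 0.0134 g 44.9 t 8.18
```

Call:
drive_tool --pt "0.004 0.0006 0.0003 0" --pt "0.008 0.0012 0.0006 0" --pt "0.012 0.0018 0.0009 0" --pt "0.016 0.0025 0.0013 0" --pt "0.02 0.0031 0.0016 0" --pt "0.02 0.0031 0.0016 0"

```text
clock: 8.93
ee_pos: [0.5998, -0.1915, 0.2222]
tcp_rot: [3.112, -0.431, -0.0]
force: [-0.3, -0.6, -1.4]
opening: 0.0133
gripper_force: 44.9
```

```bash
python3 - <<'E'
from h import *
rel(.0313)
E
```

```text
ahead of seat 20.4 lat(EY) err -0.24 vert err -0.86
at [ 0.5998 -0.1915  0.2222] yaw -0.2753 F [-0.3 -0.6 -1.4] open 0.0133 g 44.9 t 8.93
```

Call:
drive_tool --pt "0.004 0.0006 0.0003 0" --pt "0.008 0.0012 0.0006 0" --pt "0.011 0.0017 0.0009 0" --pt "0.013 0.002 0.0011 0" --pt "0.014 0.0022 0.0012 0" --pt "0.014 0.0022 0.0012 0"

```text
clock: 9.68
ee_pos: [0.6124, -0.1973, 0.2211]
tcp_rot: [3.112, -0.431, -0.0]
force: [0.6, 0.7, -1.3]
opening: 0.0129
gripper_force: 44.9
```

Call:
drive_tool --pt "0.001 0.0001 0.0001 0" --pt "0.002 0.0003 0.0002 0" --pt "0.002 0.0003 0.0002 0"

```text
clock: 10.05
ee_pos: [0.6143, -0.1982, 0.2209]
tcp_rot: [3.112, -0.431, -0.0]
force: [-0.6, 0.3, -2.1]
opening: 0.0135
gripper_force: 44.9
```

```bash
python3 - <<'E'
from h import *
rel(.0313)
E
```

```text
ahead of seat 4.6 lat(EY) err -0.23 vert err -0.82
at [ 0.6143 -0.1982  0.2209] yaw -0.2752 F [-0.6  0.3 -2.1] open 0.0135 g 44.9 t 10.05
```

Call:
drive_tool --pt "0.0007 0.0001 0 0" --pt "0.0014 0.0002 0.0001 0" --pt "0.002 0.0003 0.0001 0" --pt "0.002 0.0003 0.0001 0"

```text
clock: 10.55
ee_pos: [0.6156, -0.1988, 0.2206]
tcp_rot: [-3.112, 0.431, 0.002]
force: [-2.7, 1.3, 0.3]
opening: 0.0129
gripper_force: 44.9
```

Call:
drive_tool --pt "0.0005 0.0001 0 0" --pt "0.001 0.0002 0 0" --pt "0.001 0.0002 0 0"

```text
clock: 10.92
ee_pos: [0.6159, -0.1989, 0.2206]
tcp_rot: [-3.111, 0.431, 0.004]
force: [-5.5, 4.3, 2.0]
opening: 0.013
gripper_force: 44.9
```

Call:
drive_tool --pt "0.0005 0.0001 0 0" --pt "0.001 0.0002 0 0" --pt "0.001 0.0002 0 0"

```text
clock: 11.3
ee_pos: [0.6161, -0.199, 0.2205]
tcp_rot: [-3.111, 0.43, 0.006]
force: [-7.3, 3.6, 4.0]
opening: 0.0131
gripper_force: 45.0
```

Call:
drive_tool --pt "-0.001 0 0.0003 0" --pt "-0.0015 0 0.0008 0" --pt "-0.0015 0 0.001 0"

```text
clock: 11.68
ee_pos: [0.6156, -0.1992, 0.2197]
tcp_rot: [-3.112, 0.431, 0.003]
force: [-5.2, 1.4, 1.4]
opening: 0.0134
gripper_force: 44.9
```

Call:
drive_tool --pt "0 0 0 0" --pt "0 0 0 0" --pt "0 0 0 0" --pt "0 0 0 0" --hand 0.4

```text
clock: 12.18
ee_pos: [0.6167, -0.1996, 0.2199]
tcp_rot: [3.112, -0.431, 0.001]
force: [0.1, 0.4, -1.7]
opening: 0.0369
gripper_force: 0.0
```

Call:
drive_tool --pt "0 0 -0.01 0" --pt "0 0 -0.03 0" --pt "0 0 -0.07 0" --pt "0 0 -0.12 0" --pt "0 0 -0.12 0"

```text
clock: 12.8
ee_pos: [0.6182, -0.2002, 0.3448]
tcp_rot: [3.111, -0.431, 0.012]
force: [0.3, -0.0, -0.5]
opening: 0.0372
gripper_force: 0.0
```

```bash
python3 - <<'E'
from h import *
go((.591,.1845,.30,-.02),(.591,.1845,.20,-.02))
a=viewer.capture("top");b=viewer.capture("side"); np.save("pics/p4s.npy",b)
cv2.imwrite("pics/p4.png",np.hstack([crop(a,310,170,80,100,352,440),crop(b,280,145,80,80,440,440)])[:,:,::-1])
E
```

```text
at [ 0.6182 -0.2002  0.3448] yaw -0.2755 F [ 0.3 -0.  -0.5] open 0.0372 g 0.0 t 12.8
[-0.1312 -0.3628  0.0439] -0.2555
[-0.132  -0.3627  0.1439] -0.2555
```

View pics/p4.png

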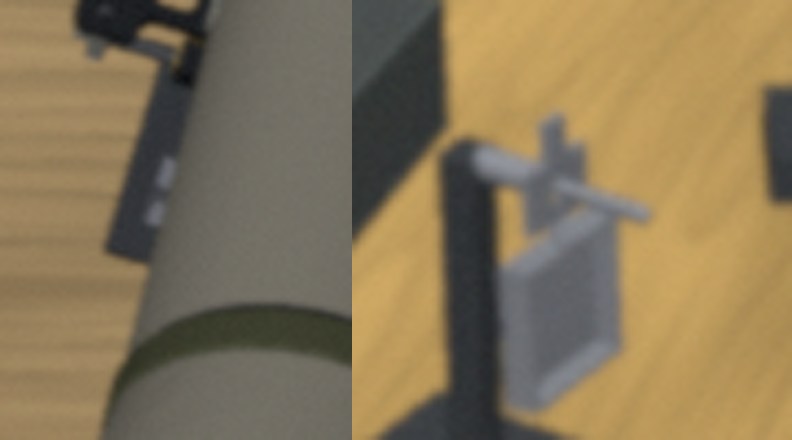

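The large pan hangs against the shoulder with the prong through its eye (555,190 in the crop). Next is the medium pan.

Call:
drive_tool --pt "-0.02 -0.05 0.01 -0.03" --pt "-0.04 -0.1 0.02 -0.08" --pt "-0.06 -0.15 0.03 -0.13" --pt "-0.08 -0.2 0.044 -0.18" --pt "-0.095 -0.25 0.044 -0.22" --pt "-0.11 -0.3 0.044 -0.255" --pt "-0.125 -0.34 0.044 -0.255" --pt "-0.1315 -0.363 0.08 -0.255" --pt "-0.132 -0.363 0.13 -0.255" --pt "-0.132 -0.363 0.144 -0.255" --pt "-0.132 -0.363 0.144 -0.255" --pt "-0.132 -0.363 0.144 -0.255"

```text
clock: 14.4
ee_pos: [0.589, 0.1855, 0.1972]
tcp_rot: [-3.141, 0.033, -0.003]
force: [-0.4, -1.0, 0.3]
opening: 0.0373
gripper_force: 0.0
```

```bash
python3 - <<'E'
from h import *
go((.591,.1845,.149,-.02))
b=viewer.capture("side")
cv2.imwrite("pics/g2.png",crop(b,235,240,80,80,440,440)[:,:,::-1])
E
```

```text
at [0.589  0.1855 0.1972] yaw -0.0211 F [-0.4 -1.   0.3] open 0.0373 g 0.0 t 14.4
[0.0019 0.001  0.0482] -0.0011
```

View pics/g2.png

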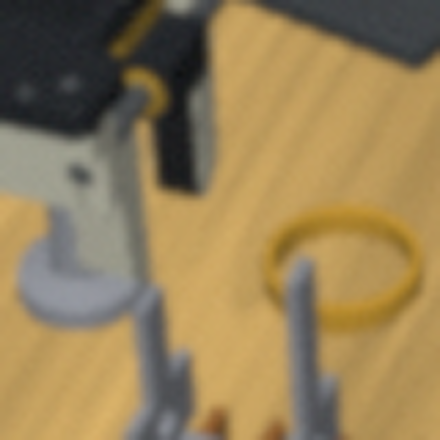

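Both fingers, (110,270) and (185,190), straddle the medium handle at (148,290), so I'll descend and grip.

Call:
drive_tool --pt "0.002 0.001 0.02 0" --pt "0.002 0.001 0.04 0" --pt "0.002 0.001 0.048 0" --pt "0.002 0.001 0.048 0" --pt "0.002 0.001 0.048 0"

```text
clock: 15.08
ee_pos: [0.5906, 0.1848, 0.1488]
tcp_rot: [-3.141, 0.032, -0.002]
force: [0.4, -0.1, 0.8]
opening: 0.0369
gripper_force: 0.0
```

Call:
drive_tool --pt "0 0 0 0" --pt "0 0 0 0" --pt "0 0 0 0" --pt "0 0 0 0" --pt "0 0 0 0" --hand 0

```text
clock: 15.7
ee_pos: [0.5901, 0.1848, 0.1479]
tcp_rot: [-3.141, 0.032, -0.0]
force: [0.1, 0.1, 1.0]
opening: 0.0132
gripper_force: 45.0
```

Call:
drive_tool --pt "0 0 -0.005 0" --pt "0 0 -0.02 0" --pt "0 0 -0.06 0" --pt "0 0 -0.11 0" --pt "0 0 -0.16 0" --pt "0 0 -0.165 0" --pt "0 0 -0.165 0"

```text
clock: 16.58
ee_pos: [0.5898, 0.1845, 0.3133]
tcp_rot: [-3.141, 0.032, -0.001]
force: [0.3, -1.2, -1.3]
opening: 0.0133
gripper_force: 45.0
```

```bash
python3 - <<'E'
from h import *
off=.0535
T=TIP-.025*EX+[0,0,off]
go((*(T+[0,0,.07]),SY),(*T,SY))
E
```

```text
at [0.5898 0.1845 0.3133] yaw -0.0202 F [ 0.3 -1.2 -1.3] open 0.0133 g 45.0 t 16.57
[-0.0415  0.354  -0.0053] 0.2548
[-0.0415  0.3541  0.0647] 0.2548
```

Call:
drive_tool --pt "-0.015 0.04 -0.005 0.05" --pt "-0.025 0.09 -0.005 0.1" --pt "-0.035 0.14 -0.005 0.15" --pt "-0.0415 0.19 -0.005 0.2" --pt "-0.0415 0.24 -0.005 0.24" --pt "-0.0415 0.29 -0.005 0.255" --pt "-0.0415 0.33 0.0 0.255" --pt "-0.0415 0.354 0.03 0.255" --pt "-0.0415 0.354 0.06 0.255" --pt "-0.0415 0.354 0.0645 0.255" --pt "-0.0415 0.354 0.0645 0.255" --pt "-0.0415 0.354 0.0645 0.255"

```text
clock: 18.08
ee_pos: [0.542, -0.1681, 0.2492]
tcp_rot: [3.112, -0.43, 0.002]
force: [0.5, -0.4, -0.2]
opening: 0.0133
gripper_force: 45.0
```

```bash
python3 - <<'E'
from h import *
rel(.0535)
b=viewer.capture("side"); g=b.astype(int).sum(2)//3; p=np.array(read_state()["ee_pos"])-[0,0,.0529]; u=proj("side",p); print(u); x,y=u.astype(int); print(x-7,y-6); print(g[y-6:y+7,x-7:x+8])
E
```

```text
ahead of seat 82.4 lat(EY) err -3.18 vert err -1.34
at [ 0.542  -0.1681  0.2492] yaw -0.2745 F [ 0.5 -0.4 -0.2] open 0.0133 g 45.0 t 18.07
[342.49772404 186.11600952]
335 180
[[148 148 148 144 132 115 103  96  95  96  97 101 120 136 139]
 [147 147 148 145 135 117 101  94  93  91  92 102 120 135 141]
 [145 148 150 143 130 114 100  94  92  91  93 102 121 136 140]
 [142 146 142 132 120 105  96  91  89  91  93 105 123 137 144]
 [137 135 128 116 104  99  97  96  92  93  95 105 125 142 148]
 [137 127 114 105  97  98 106 107 103  96  95 108 128 142 149]
 [138 123 105  98  95 103 119 123 114 100  96 107 130 143 148]
 [141 122 106  96  96 106 123 130 118 101  96 110 131 146 151]
 [141 122 106  95  95 102 119 123 113 102 102 116 135 146 150]
 [142 121 104  96  93  96 102 106 103 108 118 132 143 150 150]
 [141 121 104  95  95  93  97  98 107 124 139 144 148 149 148]
 [140 121 104  94  93  95  95 107 120 137 147 151 151 150 150]
 [141 122 104  97  96  99 106 117 128 141 148 151 152 150 150]]
```

Same picture as for the large pan: the hole is at (341.9,187.0). I'll repeat the approach.

Call:
drive_tool --pt "0.01 0.0007 0 0" --pt "0.02 0.0007 0 0" --pt "0.024 0.0007 0 0" --pt "0.027 0.001 0 0" --pt "0.03 0.0014 0.0002 0" --pt "0.03 0.0014 0.0002 0"

```text
clock: 18.88
ee_pos: [0.57, -0.178, 0.248]
tcp_rot: [3.112, -0.431, -0.0]
force: [-0.1, -1.0, -1.3]
opening: 0.0131
gripper_force: 45.0
```

Call:
drive_tool --pt "0.003 0.0005 0.0 0" --pt "0.006 0.0009 0.0002 0" --pt "0.009 0.0014 0.0005 0" --pt "0.012 0.0019 0.0007 0" --pt "0.012 0.0019 0.0007 0"

```text
clock: 19.5
ee_pos: [0.5811, -0.1831, 0.2473]
tcp_rot: [3.112, -0.431, -0.0]
force: [-0.1, -0.2, -1.4]
opening: 0.0132
gripper_force: 45.0
```

```bash
python3 - <<'E'
from h import *
rel(.0535)
E
```

```text
ahead of seat 40.6 lat(EY) err -0.39 vert err 0.34
at [ 0.5811 -0.1831  0.2473] yaw -0.2753 F [-0.1 -0.2 -1.4] open 0.0132 g 45.0 t 19.5
```

Call:
drive_tool --pt "0.004 0.0006 0.0003 0" --pt "0.008 0.0012 0.0006 0" --pt "0.012 0.0018 0.0009 0" --pt "0.016 0.0025 0.0014 0" --pt "0.02 0.0031 0.002 0" --pt "0.02 0.0031 0.002 0"

```text
clock: 20.25
ee_pos: [0.5996, -0.1916, 0.2452]
tcp_rot: [3.112, -0.431, -0.0]
force: [-0.2, 0.7, -1.4]
opening: 0.0132
gripper_force: 45.0
```

Call:
drive_tool --pt "0.003 0.0005 0.0003 0" --pt "0.006 0.0009 0.0006 0" --pt "0.008 0.0013 0.0009 0" --pt "0.01 0.0016 0.0011 0" --pt "0.01 0.0016 0.0011 0"

```text
clock: 20.88
ee_pos: [0.6087, -0.1957, 0.2442]
tcp_rot: [3.112, -0.431, -0.0]
force: [-0.1, 0.2, -1.6]
opening: 0.0134
gripper_force: 45.0
```

```bash
python3 - <<'E'
from h import *
rel(.0535)
E
```

```text
ahead of seat 10.7 lat(EY) err -0.36 vert err -0.17
at [ 0.6087 -0.1957  0.2442] yaw -0.2752 F [-0.1  0.2 -1.6] open 0.0134 g 45.0 t 20.88
```

Call:
drive_tool --pt "0.0007 0.0001 0 0" --pt "0.0014 0.0002 0.0001 0" --pt "0.002 0.0003 0.0002 0" --pt "0.002 0.0003 0.0002 0"

```text
clock: 21.38
ee_pos: [0.6101, -0.1964, 0.2441]
tcp_rot: [-3.112, 0.431, 0.001]
force: [-1.9, 1.1, -0.3]
opening: 0.0133
gripper_force: 45.0
```

Call:
drive_tool --pt "0.0005 0.0001 0 0" --pt "0.001 0.0002 0 0" --pt "0.001 0.0002 0 0"

```text
clock: 21.75
ee_pos: [0.6108, -0.1967, 0.244]
tcp_rot: [-3.112, 0.431, 0.002]
force: [-4.6, 1.4, 1.0]
opening: 0.0133
gripper_force: 45.0
```

Call:
drive_tool --pt "0.0005 0.0001 0 0" --pt "0.001 0.0002 0 0" --pt "0.001 0.0002 0 0"

```text
clock: 22.12
ee_pos: [0.6113, -0.197, 0.2439]
tcp_rot: [-3.111, 0.431, 0.003]
force: [-5.1, 3.6, 3.6]
opening: 0.0128
gripper_force: 45.0
```

Call:
drive_tool --pt "0.0005 0.0001 0.0003 0" --pt "0.001 0.0002 0.0006 0" --pt "0.001 0.0002 0.0008 0"

```text
clock: 22.5
ee_pos: [0.6116, -0.1974, 0.2431]
tcp_rot: [-3.111, 0.431, 0.005]
force: [-7.8, 3.3, 4.2]
opening: 0.013
gripper_force: 45.0
```

Call:
drive_tool --pt "-0.001 0 0.0003 0" --pt "-0.0015 0 0.0008 0" --pt "-0.0015 0 0.001 0"

```text
clock: 22.88
ee_pos: [0.6109, -0.1974, 0.2422]
tcp_rot: [-3.112, 0.431, 0.002]
force: [-5.7, 2.4, 3.0]
opening: 0.0133
gripper_force: 45.0
```

Call:
drive_tool --pt "0 0 0 0" --pt "0 0 0 0" --pt "0 0 0 0" --pt "0 0 0 0" --hand 0.4

```text
clock: 23.38
ee_pos: [0.6119, -0.1976, 0.2424]
tcp_rot: [3.112, -0.431, 0.001]
force: [0.5, -0.8, 0.5]
opening: 0.0372
gripper_force: 0.0
```

Call:
drive_tool --pt "0 0 -0.01 0" --pt "0 0 -0.03 0" --pt "0 0 -0.07 0" --pt "0 0 -0.1 0" --pt "0 0 -0.1 0"

```text
clock: 24.0
ee_pos: [0.6128, -0.1979, 0.3456]
tcp_rot: [3.111, -0.431, 0.008]
force: [-1.0, -0.0, -0.1]
opening: 0.037
gripper_force: 0.0
```

```bash
python3 - <<'E'
from h import *
go((.541,.1733,.31,-.02),(.541,.1733,.215,-.02))
b=viewer.capture("side"); np.save("pics/p5s.npy",b)
cv2.imwrite("pics/p5.png",crop(b,290,155,60,60,480,480)[:,:,::-1])
E
```

```text
at [ 0.6128 -0.1979  0.3456] yaw -0.2754 F [-1.  -0.  -0.1] open 0.037 g 0.0 t 24.0
[-0.1702 -0.3377  0.0347] -0.2554
[-0.1707 -0.3377  0.1297] -0.2554
```

View pics/p5.png

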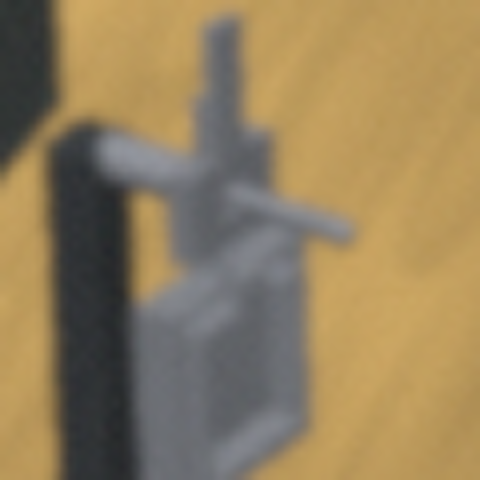

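The medium pan is nested in the large, and the prong is free from (235,200) to (350,232). Next is the small pan.

Call:
drive_tool --pt "-0.025 -0.05 0.01 -0.03" --pt "-0.05 -0.1 0.02 -0.08" --pt "-0.075 -0.15 0.03 -0.13" --pt "-0.1 -0.2 0.034 -0.18" --pt "-0.125 -0.25 0.034 -0.22" --pt "-0.15 -0.3 0.034 -0.255" --pt "-0.17 -0.338 0.05 -0.255" --pt "-0.1705 -0.338 0.09 -0.255" --pt "-0.1705 -0.338 0.125 -0.255" --pt "-0.1705 -0.338 0.129 -0.255" --pt "-0.1705 -0.338 0.129 -0.255" --pt "-0.1705 -0.338 0.129 -0.255"

```text
clock: 25.55
ee_pos: [0.5401, 0.1742, 0.2146]
tcp_rot: [-3.141, 0.032, -0.003]
force: [0.5, -0.6, 0.6]
opening: 0.0375
gripper_force: 0.0
```

```bash
python3 - <<'E'
from h import *
go((.541,.1733,.1645,-.02))
E
```

```text
at [0.5401 0.1742 0.2146] yaw -0.0206 F [ 0.5 -0.6  0.6] open 0.0375 g 0.0 t 25.55
[0.0008 0.0009 0.0501] -0.0006
```

Call:
drive_tool --pt "0.0008 0.001 0.02 0" --pt "0.0008 0.001 0.04 0" --pt "0.0008 0.001 0.05 0" --pt "0.0008 0.001 0.05 0" --pt "0.0008 0.001 0.05 0"

```text
clock: 26.18
ee_pos: [0.5407, 0.1733, 0.1641]
tcp_rot: [-3.141, 0.032, -0.002]
force: [-0.1, 0.3, 0.4]
opening: 0.0372
gripper_force: 0.0
```

Call:
drive_tool --pt "0 0 0 0" --pt "0 0 0 0" --pt "0 0 0 0" --pt "0 0 0 0" --pt "0 0 0 0" --hand 0

```text
clock: 26.8
ee_pos: [0.5403, 0.1732, 0.1634]
tcp_rot: [-3.141, 0.032, -0.0]
force: [0.7, 0.2, 1.9]
opening: 0.0134
gripper_force: 45.0
```

Call:
drive_tool --pt "0 0 -0.005 0" --pt "0 0 -0.02 0" --pt "0 0 -0.06 0" --pt "0 0 -0.11 0" --pt "0 0 -0.16 0" --pt "0 0 -0.17 0" --pt "0 0 -0.17 0"

```text
clock: 27.68
ee_pos: [0.5401, 0.173, 0.3341]
tcp_rot: [-3.141, 0.032, -0.002]
force: [-0.6, -0.3, -0.9]
opening: 0.0132
gripper_force: 45.0
```

```bash
python3 - <<'E'
from h import *
off=.077
T=TIP-.025*EX+[0,0,off]
go((*(T+[0,0,.06]),SY),(*T,SY))
E
```

```text
at [0.5401 0.173  0.3341] yaw -0.0203 F [-0.6 -0.3 -0.9] open 0.0132 g 45.0 t 27.68
[0.0079 0.3415 0.0019] 0.2547
[0.0079 0.3416 0.0619] 0.2547
```

Call:
drive_tool --pt "0.0 0.04 0.0 0.05" --pt "0.0 0.09 0.0 0.1" --pt "0.0 0.14 0.0 0.15" --pt "0.0 0.19 0.0 0.2" --pt "0.003 0.24 0.0 0.24" --pt "0.006 0.29 0.0 0.255" --pt "0.008 0.32 0.002 0.255" --pt "0.008 0.3415 0.03 0.255" --pt "0.008 0.3415 0.055 0.255" --pt "0.008 0.3415 0.0615 0.255" --pt "0.008 0.3415 0.0615 0.255" --pt "0.008 0.3415 0.0615 0.255"

```text
clock: 29.18
ee_pos: [0.5417, -0.1683, 0.2724]
tcp_rot: [3.112, -0.43, 0.001]
force: [-0.2, 0.3, -0.4]
opening: 0.0132
gripper_force: 45.0
```

```bash
python3 - <<'E'
from h import *
rel(.077)
b=viewer.capture("side"); g=b.astype(int).sum(2)//3; p=np.array(read_state()["ee_pos"])-[0,0,.0764]; u=proj("side",p); print(u); x,y=u.astype(int); print(x-7,y-6); print(g[y-6:y+7,x-7:x+8])
E
```

```text
ahead of seat 82.6 lat(EY) err -3.38 vert err -1.61
at [ 0.5417 -0.1683  0.2724] yaw -0.2746 F [-0.2  0.3 -0.4] open 0.0132 g 45.0 t 29.18
[342.60588235 186.18739119]
335 180
[[146 146 146 145 135 118 104  98  94  97  98 101 119 134 139]
 [146 147 149 146 137 122 104  96  93  93  93 101 118 134 140]
 [147 149 148 146 135 122 105  94  92  91  91 101 117 134 142]
 [145 147 145 137 126 113 100  92  90  90  92 102 117 135 143]
 [143 140 132 120 108 100  98  94  95  92  92 102 121 138 145]
 [145 132 119 106  95  96 101 108 103  94  94 102 123 141 147]
 [145 127 110  97  92  97 109 119 114 102  95 107 126 144 150]
 [146 127 109  98  93  98 112 125 121 104  97 109 130 145 149]
 [147 127 107  96  94  98 110 121 114 100 100 116 135 146 150]
 [146 124 107  97  92  95 101 107 103 101 110 127 140 149 150]
 [146 125 106  98  94  95  95  97 104 114 128 139 147 150 150]
 [146 125 107  97  93  94  97 101 117 132 143 148 149 150 147]
 [144 126 107  99  94  94 102 114 128 139 149 151 151 150 148]]
```

Same view again: the hole is at (342.2,187.0). I'll run the same slide.

Call:
drive_tool --pt "0.01 0.0006 0 0" --pt "0.02 0.0006 0 0" --pt "0.024 0.0006 0 0" --pt "0.027 0.0009 0 0" --pt "0.03 0.0013 0.0002 0" --pt "0.03 0.0013 0.0002 0"

```text
clock: 29.98
ee_pos: [0.5699, -0.178, 0.2715]
tcp_rot: [3.112, -0.431, -0.0]
force: [0.1, -0.3, -0.5]
opening: 0.0134
gripper_force: 45.0
```

Call:
drive_tool --pt "0.003 0.0005 0.0 0" --pt "0.006 0.0009 0.0002 0" --pt "0.009 0.0014 0.0005 0" --pt "0.012 0.0019 0.0007 0" --pt "0.012 0.0019 0.0007 0"

```text
clock: 30.6
ee_pos: [0.5811, -0.1831, 0.2708]
tcp_rot: [3.112, -0.431, -0.0]
force: [-0.6, 0.2, 0.4]
opening: 0.0133
gripper_force: 45.0
```

```bash
python3 - <<'E'
from h import *
rel(.077)
E
```

```text
ahead of seat 40.7 lat(EY) err -0.4 vert err 0.33
at [ 0.5811 -0.1831  0.2708] yaw -0.2753 F [-0.6  0.2  0.4] open 0.0133 g 45.0 t 30.6
```

Call:
drive_tool --pt "0.004 0.0006 0.0003 0" --pt "0.008 0.0012 0.0006 0" --pt "0.012 0.0018 0.0009 0" --pt "0.016 0.0025 0.0014 0" --pt "0.02 0.0031 0.002 0" --pt "0.02 0.0031 0.002 0"

```text
clock: 31.35
ee_pos: [0.5995, -0.1915, 0.2687]
tcp_rot: [3.112, -0.431, -0.0]
force: [-0.0, 0.4, 0.4]
opening: 0.0133
gripper_force: 45.0
```

Call:
drive_tool --pt "0.0015 0.0002 0.0001 0" --pt "0.003 0.0005 0.0002 0" --pt "0.0045 0.0007 0.0003 0" --pt "0.0055 0.0009 0.0005 0" --pt "0.0055 0.0009 0.0005 0"

```text
clock: 31.98
ee_pos: [0.6044, -0.1938, 0.2684]
tcp_rot: [3.112, -0.431, -0.0]
force: [0.3, 1.2, -0.7]
opening: 0.0134
gripper_force: 45.0
```

Call:
drive_tool --pt "0.0007 0.0001 0 0" --pt "0.0014 0.0002 0.0001 0" --pt "0.002 0.0003 0.0002 0" --pt "0.002 0.0003 0.0002 0"

```text
clock: 32.48
ee_pos: [0.606, -0.1945, 0.2681]
tcp_rot: [-3.112, 0.431, 0.001]
force: [-0.5, 0.5, -0.4]
opening: 0.0131
gripper_force: 45.0
```

Call:
drive_tool --pt "0.0005 0.0001 0 0" --pt "0.001 0.0002 0 0" --pt "0.001 0.0002 0 0"

```text
clock: 32.85
ee_pos: [0.6068, -0.1949, 0.2682]
tcp_rot: [-3.112, 0.431, 0.001]
force: [-2.6, 1.6, 1.9]
opening: 0.0131
gripper_force: 45.0
```

Call:
drive_tool --pt "0.0005 0.0001 0.0002 0" --pt "0.001 0.0002 0.0004 0" --pt "0.001 0.0002 0.0004 0"

```text
clock: 33.22
ee_pos: [0.6076, -0.1954, 0.2677]
tcp_rot: [-3.112, 0.431, 0.001]
force: [-4.0, 1.8, 2.7]
opening: 0.0133
gripper_force: 45.0
```

Call:
drive_tool --pt "0.0005 0.0001 0.0002 0" --pt "0.001 0.0002 0.0004 0" --pt "0.001 0.0002 0.0004 0"

```text
clock: 33.6
ee_pos: [0.6083, -0.1958, 0.2673]
tcp_rot: [-3.112, 0.431, 0.002]
force: [-5.9, 2.2, 2.3]
opening: 0.0129
gripper_force: 45.0
```

```bash
python3 - <<'E'
from h import *
rel(.077)
E
```

```text
ahead of seat 11.0 lat(EY) err -0.59 vert err -0.63
at [ 0.6083 -0.1958  0.2673] yaw -0.2752 F [-5.9  2.2  2.3] open 0.0129 g 45.0 t 33.6
```

Call:
drive_tool --pt "-0.0005 0 0.0003 0" --pt "-0.001 0 0.0008 0" --pt "-0.001 0 0.001 0"

```text
clock: 33.98
ee_pos: [0.6077, -0.1958, 0.2664]
tcp_rot: [3.112, -0.431, -0.001]
force: [-4.3, 1.4, 1.9]
opening: 0.0131
gripper_force: 45.0
```

Call:
drive_tool --pt "0 0 0 0" --pt "0 0 0 0" --pt "0 0 0 0" --pt "0 0 0 0" --hand 0.4

```text
clock: 34.48
ee_pos: [0.6082, -0.1958, 0.2664]
tcp_rot: [3.112, -0.431, 0.001]
force: [-0.4, -0.7, -0.6]
opening: 0.0372
gripper_force: 0.0
```

Call:
drive_tool --pt "0 0 -0.01 0" --pt "0 0 -0.03 0" --pt "0 0 -0.07 0" --pt "0 0 -0.1 0" --pt "0 0 -0.1 0"

```text
clock: 35.1
ee_pos: [0.609, -0.1962, 0.3697]
tcp_rot: [3.111, -0.431, 0.008]
force: [0.4, -0.7, -1.7]
opening: 0.0372
gripper_force: 0.0
```

```bash
python3 - <<'E'
from h import *
go()
b=viewer.capture("side"); np.save("pics/p6s.npy",b); a=np.load("pics/p5s.npy")
g=b.astype(int).sum(2)//3
hang=SEAT+EX*0
for n,x,top in(("L",2.5,34),("M",7.5,58),("S",12.5,82)):
    P=SEAT-EX*x/1e3+EY*.157*x/1e3+[0,0,.085*x/1e3-.002]; print(n,"top",proj("side",P+[0,0,top/1e3]).round(1))
print(g[148:176:1,308:330])
S=cv2.cvtColor(b,cv2.COLOR_RGB2HSV)[...,1]
# exposed prong: last and first column along centreline; compare with med-only picture
print([int(np.abs(b.astype(int)-a)[y,x].sum()) for x in range(316,336) for y in [int(round(178.9+(x-319)/3))]])
E
```

```text
at [ 0.609  -0.1962  0.3697] yaw -0.2753 F [ 0.4 -0.7 -1.7] open 0.0372 g 0.0 t 35.1
L top [316.6 166.1]
M top [318.1 157.5]
S top [319.6 148.6]
[[155 154 154 155 153 153 153 149 147 143 137 127 118 118 129 142 147 149
  148 149 146 144]
 [155 153 154 154 153 151 149 149 147 139 126 112 106 108 125 142 149 150
  149 147 144 144]
 [153 153 153 152 152 151 149 149 146 137 120 107 100 106 125 141 149 149
  146 144 144 144]
 [154 152 153 152 150 150 149 149 147 138 119 106  99 106 124 141 148 148
  146 144 145 145]
 [153 152 150 149 149 147 151 149 147 135 120 107 100 105 123 140 144 147
  146 145 144 144]
 [153 152 150 148 148 149 149 150 147 137 119 106 100 106 123 139 144 145
  144 146 146 145]
 [152 148 149 148 148 151 150 151 147 134 119 106 100 105 123 137 145 145
  145 144 144 145]
 [151 150 148 148 149 151 151 150 146 135 119 107  99 105 123 138 145 147
  145 146 144 142]
 [148 147 148 148 149 152 150 149 145 134 119 107  99 105 123 141 147 147
  148 143 144 145]
 [146 147 147 149 150 149 148 146 139 131 116 105 101 105 124 140 147 149
  144 145 145 145]
 [145 146 146 150 152 149
[... 1016 characters left out ...]
144 142 127 115 115 112 111 106 100 107 125 141 144 143
  142 144 146 149]
 [144 144 143 146 147 142 127 117 113 115 112 106 102 106 123 134 139 141
  142 145 148 150]
 [142 143 146 148 147 143 128 116 114 114 110 105 100 104 116 126 131 136
  142 146 148 151]
 [143 143 147 148 148 142 126 117 112 116 112 105 102 103 112 117 121 129
  139 146 150 151]
 [147 146 147 148 144 138 126 118 115 116 111 104  99 100 107 109 111 122
  139 148 148 149]
 [149 147 149 146 142 136 124 120 119 116 112 105  99  97  99 100 104 119
  136 145 150 149]
 [146 147 148 146 140 135 130 126 122 117 112 102  97  96  94  95 100 118
  137 147 149 149]]
[14, 19, 51, 54, 22, 9, 6, 4, 11, 9, 3, 1, 7, 1, 1, 2, 2, 2, 4, 2]
```

The three handle tops appear at rows 148, 157 and 167, matching the predicted home positions (148.6, 157.5, 166.1). The gripper is clear of everything, so I'm handing in.

```bash
python3 -c "
from cell import job; print(job.hand_in())"
```

```text
the job is handed in; nothing more can be done
None
```

I hung the large, medium and small pans on the hook in that order, each slid home with the wrist force reading under about 10 N in every check, and handed the job in at about 35 s; the last camera image matched the expected home positions, but no verdict came back.

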